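Release the round-tile carrier from its pottery jig

ROBOT

A 7-joint arm with a two-finger parallel gripper is mounted at the origin on the work surface. World frame = base frame: x ahead of the robot, y to its left, z up, the work surface at z = 0. Lengths are in m, angles in rad, forces in N, time in s.
With the tool pointing down it reaches from about 0.35 to 0.9 m from the base axis. Payload 8.1 kg.
Tool frame: the origin (TCP) lies on the centre line of the jaws, within the pads' length; the fingertips stand 25 mm ahead of it and the grasp point (between the pads) lies 6 mm ahead of it; z points along the fingers, y is the line along which they close (so a half turn about z gives the same grasp; the last joint's range is limited). The gripper opens to 85 mm and grips with 20 to 120 N. Pads are 22 mm wide; open, the fingers measure 114 mm over their backs; the gripper's body (76 mm by 85 mm) begins 54 mm behind the grasp point. The pads swing forward as they close: fully open they stand 13 mm farther back than shut.
Start: joints at [1.219, 0.434, 0.025, 1.573, -0.012, 1.134, -0.075], TCP at [0.154, -0.606, 0.256] pointing down, gripper open.
Joint ranges: [-2.62, 2.62], [-0.44, 2.09], [-1.27, 1.32], [0.08, 2.57], [-1.32, 4.46], [0.12, 2], [-2.74, 2.74]. Speed limits (rad/s): [2.22, 2.22, 3.01, 3.01, 3.14, 3.14, 3.14].

INTERFACE

Orientations are given as a unit quaternion [x, y, z, w].
In Python, from cell import r gives the robot as it stands.
- The arm moves only by the tool drive_tool, never from a script. Its argument "series" is a list of rows, each a list of 3 entries, a list of its own where there are three numbers: the gripper command: -1 is fully open, 1 is shut, values between are in proportion, then the shift along the tool's x, y, z in cm, then the turn about the tool's z in rad. In form: [[hand, [tx, ty, tz], turn], ...]. A call has 1 to 12 rows; each row shifts and turns the commanded pose from where the row before left it, along the tool's axes as they then stand; what a row does not reach is not made up. A row lasts 1/8 s, in which the tool goes at most 62.5 mm and 10.7 degrees, less where a joint would pass 70% of its speed; a pose out of reach is approached as far as the arm can. A call with a gripper value outside its range is refused whole. The fingers move at their own pace and stop on an object; the grip force is fixed at half the most. Time passes only in rows, so rows that do not move let the fingers close. It gives the time, the measured TCP pose, the force and the opening at its end, in the units of the state.
- r.get_state(): the state, without advancing time (a new reading comes with each control period).
- r.snapshot(name): name is "scene" or "top" or "wrist"; returns the picture (400x640x3 uint8, red, green, blue); there is no depth.
- r.camera_info(name): a dict with "mtx" (3x3 intrinsics, pixels), "distortion" ([k1, k2, p1, p2, k3] as OpenCV has them; the pictures are not rectified), "R" (3x3) and "t" (3): a world point X has camera coordinates R X + t. Camera axes: x right, y down, z forward; pixel columns grow to the right and rows downward; lengths in m; the calibration is good to about 2 mm. A picture is of the moment at which its call begins: read the wrist's pose just before it. camera_info takes no time and is no camera call; for the wrist camera it gives the pose at the moment of the call.
- r.finish_job(): hands the job in, once; it reports no verdict.
Trained networks look in the newest picture that a camera, given by its name, has taken for a name from the list of things; names that differ only in an ending like _2 or _b are one class to them, and where a whole thing is asked for, a point or a joint stands for the part that bears it (a point fixed in the world has none). Each returns a list of dicts, best first, with "score" (0 to 1); they miss things now and then, are a little off and sometimes report something else, mostly with a low value. They report only what shows in the picture. A call takes as long as a camera call. They do not tell look-alikes from the thing itself.
- r.recognise(camera, thing): "point" ([row, column] in pixels, amid what is visible of it).
- r.regions_of(camera, thing): "pixels" (400x640 bool, what is visible of it) and "point" ([row, column] in pixels, amid what is visible of it).
The state is a dict: "clock": time; "q": joint angles; "qd": joint speeds; "joint_torque": joint torques, N m; "eef_pos": TCP position; "tcp_rot": TCP orientation; "contact_force": force on the tool from outside, world axes, zero at the start; "wrist_torque": the same for the moment, N m; "finger_gap": opening from 0.0 (shut) to 1.0 (fully open).
Only numpy, scipy, OpenCV 4.12 (cv2) and the standard library are available. Lean on these libraries where they do the work, as an engineer would, in place of code of your own. Each camera call takes 0.05 s, during which the arm holds its last target. There are 200 camera calls.

TASK

The round tile is ready to dry. On the jig that holds the carrier with the round tile, pull the sprung plunger up by its bar knob and twist it so that it stays up when let go; then draw that carrier out from under the bridge by its wooden handle and set it down gently, flat, in the middle of the plaster drying slab. Leave the plunger latched up, and leave the carrier with the square tile where it is.

Things in the scene. Friction and masses are not known exactly. Their poses are not given: they have to be found in the camera images.
- round_knob_bar (a point): Centre of the black bar knob, 46 (x) x 14 x 26 mm high, on the sprung plunger of the round tile's jig; pinch its 14 mm width. At rest it is 67 mm above the table, 24 mm above the block's top. It cannot turn until pulled up 13 mm (travel 18 mm, spring 6 to 10 N). Up 14 to 17 mm, turned 45 to 85 degrees either way and let go, it stays about 12 mm up; in line with the slot it drops back and locks.
- round_carrier_grip (a point): Grip point of the wooden handle, 30 (x) x 16 x 38 mm high, on the round-tile carrier: a 200 x 76 x 8 mm plate, 0.3 kg, tile 62 mm. 32 mm above the plate's underside, 14 below the handle's top, 6 from the plate's middle towards the tile. x: from tile end to far end; knob axis 86 mm along x. Its far 38 mm are under a bridge: with the plunger up, slide it 50 to 70 mm along -x, then lift.
- slab: White plaster drying slab, fixed, 260 (x) x 190 (y) x 16 mm high; origin at the centre of its underside, on the table (z up). A carrier lying on it has its grip point 48 mm above the table (40 mm in its jig).
- square_carrier_grip (a point): Grip point of the handle of the other carrier, alike but with a square tile (58 mm), pinned in the other, like jig (beds 230 x 104 mm; knobs reach 98 mm above the table when up). To be left alone.
There are look-alikes about, which are no part of the job. What is shaped like the part that bears round_carrier_grip but green is not meant.

How it is judged:
By the outcome, as a careful person would: the job done as asked, in the order asked, and still so for the second after the job is handed in, with the robot touching nothing.
It also fails if it takes over 58 s, if anything falls off the work surface, if the arm or the gripper's body presses on something with over 40 N, if the wrist force passes 120 N, or if a joint passes its speed limit or range.

## Working session

There is one attempt and no reset: what is moved stays moved. The work goes in short steps, Python scripts to look and compute and a tool call to move; the robot and the scene stay as the last step left them, time stands still between calls to the robot, and variables do not carry over. Pictures are saved under pics/ and viewed, on a budget of 10 in all, crops included, one or two more only if the job needs it, and the job is handed in when it is done.

Besides the shell and the picture viewer there is one more tool, called after "Call:" by a JSON object that holds its "name" and its "arguments". drive_tool: Moves the arm, as the interface text tells. Its arguments: {"type":"object","properties":{"series":{"type":"array","items":{"type":"array"}}},"required":["series"]}

```bash
mkdir -p pics; ls; python3 - <<'E'
from cell import r
import cv2,numpy as np
ims=[]
for c in ("scene","top"):
    im=r.snapshot(c); ims.append(im)
    for n in ("round_knob_bar","round_carrier_grip","slab","square_carrier_grip"):
        print(c,n,[(np.round(d["point"]).tolist(),round(d["score"],2)) for d in r.recognise(c,n)])
cv2.imwrite("pics/a.png",cv2.cvtColor(ims[0],cv2.COLOR_RGB2BGR));cv2.imwrite("pics/b.png",cv2.cvtColor(ims[1],cv2.COLOR_RGB2BGR))
print(r.get_state())
for c in("scene","top","wrist"):print(r.camera_info(c))
E
```

```text
pics
scene round_knob_bar []
scene round_carrier_grip [([269.0, 341.0], 0.72), ([315.0, 409.0], 0.6), ([221.0, 419.0], 0.57)]
scene slab [([204.0, 289.0], 0.65)]
scene square_carrier_grip [([157.0, 242.0], 0.6)]
top round_knob_bar []
top round_carrier_grip [([190.0, 179.0], 0.92), ([168.0, 253.0], 0.7), ([268.0, 241.0], 0.62), ([175.0, 349.0], 0.49)]
top slab [([175.0, 349.0], 0.67), ([170.0, 250.0], 0.43)]
top square_carrier_grip [([167.0, 433.0], 0.59)]
{'clock': 0.5, 'q': array([ 1.21936848,  0.43451894,  0.02496314,  1.57325613, -0.0115781 ,
        1.13399161, -0.07511885]), 'qd': array([-0.00166188, -0.00021906,  0.00112798,  0.00083153, -0.00026685,
       -0.00181423, -0.00119036]), 'joint_torque': array([-1.32261521e-03, -6.69753385e+01,  1.02311969e+00, -3.16328394e+01,
        1.54226983e-02,  3.41719977e-03, -1.00741227e-04]), 'eef_pos': array([ 0.15389963, -0.60573989,  0.25628889]), 'tcp_rot': array([ 9.92274389e-01,  1.24062630e-01, -1.12864591e-05, -1.26511611e-05]), 'contact_force': array([-0.72911972,  0.37889916, -0.17732367]), 'wrist_torque': array([0.02291899, 0.
[... 786 characters left out ...]
3, -9.99461120e-01,  3.27879151e-02],
       [-9.98510529e-01, -2.34914490e-04, -5.45588465e-02],
       [ 5.45371482e-02, -3.28239939e-02, -9.97972086e-01]]), 't': array([0.08271232, 0.42185968, 1.18268142])}
{'mtx': array([[293.01714184,   0.        , 319.43346594],
       [  0.        , 293.01714184, 200.58766352],
       [  0.        ,   0.        ,   1.        ]]), 'distortion': array([-0.00529968,  0.        ,  0.        ,  0.        ,  0.        ]), 'R': array([[ 2.45285049e-01, -9.69450798e-01, -6.27736742e-04],
       [-9.35699970e-01, -2.36914872e-01,  2.61413292e-01],
       [-2.53576045e-01, -6.35333988e-02, -9.65226759e-01]]), 't': array([-0.62468226, -0.03363114,  0.37725373])}
```

View pics/b.png

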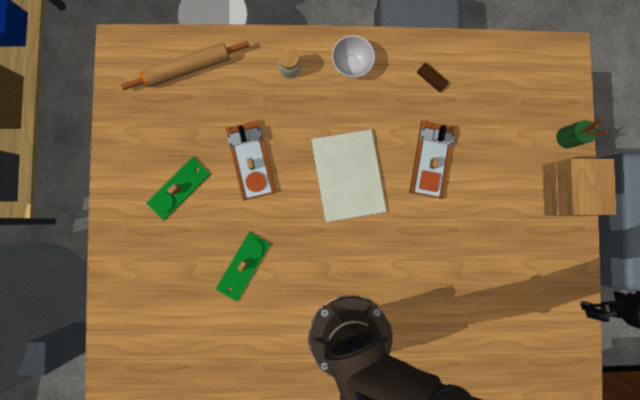

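View pics/a.png

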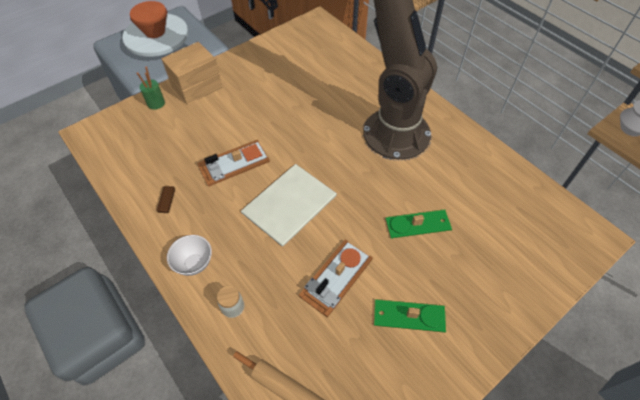

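Top view: the round-tile jig is at about (row 165, col 250), with its knob at (132, 243) and tile at (181, 257). The square-tile jig is at (160, 433) and the slab at (175, 349). The carriers at (190, 179) and (268, 241) are green look-alikes. The meant one is the white carrier with the round orange tile at (165, 252); next I'll confirm it in an enlarged crop.

```bash
cat > h.py <<'E'
import numpy as np,cv2
from cell import r
def onplane(c,rc,z,info=None):
    i=info or r.camera_info(c)
    u=cv2.undistortPoints(np.array([[[rc[1],rc[0]]]],float),i["mtx"],i["distortion"])[0,0]
    d=i["R"].T@np.array([u[0],u[1],1]); o=-i["R"].T@i["t"]
    return o+d*(z-o[2])/d[2]
def proj(c,X,info=None):
    i=info or r.camera_info(c)
    p=cv2.projectPoints(np.array([X],float),cv2.Rodrigues(i["R"])[0],i["t"],i["mtx"],i["distortion"])[0][0,0]
    return p[::-1]
E
python3 - <<'E'
from h import *
t=cv2.imread("pics/b.png");s=cv2.imread("pics/a.png")
a=cv2.resize(t[115:205,215:285],None,fx=5.5,fy=5.5,interpolation=cv2.INTER_CUBIC)
b=cv2.resize(s[230:320,295:375],None,fx=5,fy=5.5,interpolation=cv2.INTER_CUBIC)
cv2.imwrite("pics/c.png",np.hstack([a,b]))
r.snapshot("top")
for d in r.regions_of("top","slab")[:1]:
    m=d["pixels"].astype(np.uint8); 
    rect=cv2.minAreaRect(cv2.findNonZero(m)); box=cv2.boxPoints(rect)
    P=[onplane("top",(p[1],p[0]),.016) for p in box]; print(np.round(P,3), np.mean(P,0))
for nm,rc,z in(("knob",(132,243),.067),("grip",(162,252),.054),("tile",(181.5,257),.015)):
    print(nm,onplane("top",rc,z))
def orange(im):
    h=cv2.cvtColor(im,cv2.COLOR_BGR2HSV);return cv2.inRange(h,(3,150,150),(14,255,255))
m=orange(t); n,l,st,ce=cv2.connectedComponentsWithStats(m)
print([(st[i],ce[i]) for i in range(1,n) if st[i,4]>60])
E
```

```text
[[ 0.606  0.122  0.016]
 [ 0.64  -0.069  0.016]
 [ 0.382 -0.111  0.016]
 [ 0.35   0.078  0.016]] [0.49450049 0.00477403 0.016     ]
knob [0.61324559 0.31714809 0.067     ]
grip [0.52712109 0.29203408 0.054     ]
tile [0.47350673 0.28219766 0.015     ]
[(array([420, 171,  20,  20, 306], dtype=int32), array([429.41503268, 180.66013072])), (array([246, 173,  19,  18, 274], dtype=int32), array([255.28467153, 181.36131387]))]
```

View pics/c.png

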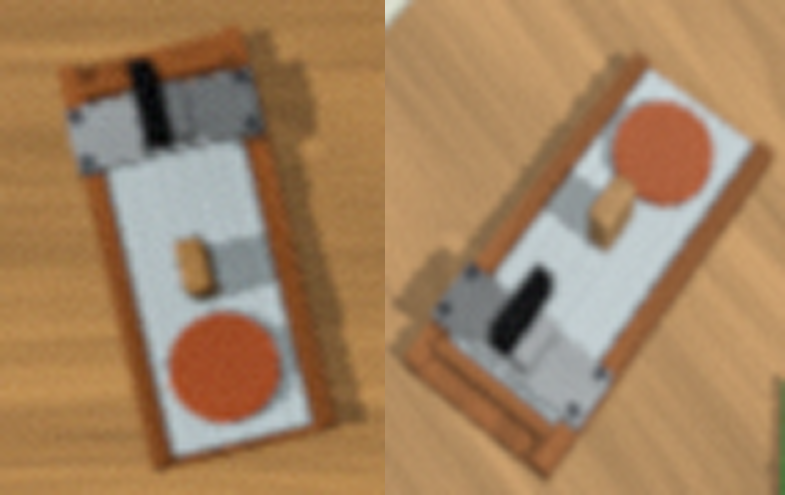

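Confirmed: round tile with white carrier and bar knob. The knob is in line with the carrier, at crop (105, 150), and the handle's top is at (265, 195).

```bash
python3 - <<'E'
from h import *
from scipy.spatial.transform import Rotation as R
f=lambda X,Y:(115+(Y+.5)/5.5-.5,215+(X+.5)/5.5-.5)
g=lambda X,Y:(230+(Y+.5)/5.5-.5,295+(X-385+.5)/5-.5)
for nm,a,b,z in(("knobtop",(150,105),(524,310),.073),("handletop",(195,265),(612,210),.05),("tile",(224,366),(662,155),.016)):
    print(nm,onplane("top",f(*a),z),onplane("scene",g(*b),z))
s=r.get_state();M=R.from_quat(s["tcp_rot"]).as_matrix();print(s["eef_pos"],M,s["clock"])
E
```

```text
knobtop [0.6069398  0.31933714 0.073     ] [0.60931076 0.32382856 0.073     ]
handletop [0.52541148 0.29834539 0.05      ] [0.52806694 0.30413525 0.05      ]
tile [0.47450671 0.28714244 0.016     ] [0.4721246  0.28600371 0.016     ]
[ 0.15388535 -0.60576994  0.25633093] [[ 9.69228376e-01  2.46163271e-01  5.69007018e-07]
 [ 2.46163270e-01 -9.69228375e-01 -3.12607738e-05]
 [-7.14375656e-06  3.04388976e-05 -1.00000000e+00]] 0.6
```

Call:
{"name": "drive_tool", "arguments": {"series": [[-1, [3.8, -3.0, 0], 0], [-1, [3.8, -3.0, 0], 0], [-1, [3.8, -3.0, 0], 0], [-1, [3.8, -3.0, 0], 0], [-1, [3.8, -3.0, 0], 0], [-1, [3.8, -3.0, 0], 0], [-1, [3.8, -3.0, 0], 0], [-1, [3.8, -3.0, 0], 0], [-1, [3.8, -3.0, 0], 0], [-1, [3.8, -3.0, 0], 0]]}}

```text
clock: 1.85
eef_pos: [0.4492, -0.2202, 0.2566]
tcp_rot: [0.992, 0.124, 0.0, 0.0]
contact_force: [1.4, -0.3, 0.0]
finger_gap: 1.003
```

Call:
{"name": "drive_tool", "arguments": {"series": [[-1, [2.3, -4.9, 0], 0], [-1, [2.3, -4.9, 0], 0], [-1, [2.3, -4.9, 0], 0], [-1, [2.3, -4.9, 0], 0], [-1, [2.3, -4.9, 0], 0], [-1, [2.3, -4.9, 0], 0], [-1, [2.3, -4.9, 0], 0], [-1, [2.3, -4.9, 0], 0], [-1, [2.3, -4.9, 0], 0], [-1, [2.3, -4.9, 0], 0], [-1, [0, 0, 0], 0], [-1, [0, 0, 0], 0]]}}

```text
clock: 3.35
eef_pos: [0.5506, 0.3097, 0.256]
tcp_rot: [0.992, 0.124, -0.0, 0.0]
contact_force: [0.7, -1.0, -0.4]
finger_gap: 1.001
```

```bash
cat >> h.py <<'E'
from scipy.spatial.transform import Rotation as Ro
def st():
    s=r.get_state();M=Ro.from_quat(s["tcp_rot"]).as_matrix()
    print("t",round(s["clock"],2),"pos",np.round(s["eef_pos"],4),"tx",np.round(M[:,0],3),"tz",np.round(M[:,2],3),"F",np.round(s["contact_force"],1),"gap",round(s["finger_gap"],3));return s,M
E
python3 - <<'E'
from h import *
st(); i=r.camera_info("wrist"); im=r.snapshot("wrist")
cv2.imwrite("pics/d.png",cv2.cvtColor(im,cv2.COLOR_RGB2BGR))
for n in("round_knob_bar","round_carrier_grip"):
    for d in r.regions_of("wrist",n): print(n,d["score"],d["point"],onplane("wrist",d["point"],.067 if "knob" in n else .045,i))
for X in((.608,.3215,.067),(.5268,.301,.05)): print(proj("wrist",X,i))
E
```

```text
t 3.35 pos [0.5506 0.3097 0.256 ] tx [ 0.969  0.246 -0.001] tz [-0.    -0.001 -1.   ] F [ 0.7 -1.  -0.4] gap 1.001
round_knob_bar 0.57 [127.6, 320.4] [0.60832234 0.3234309  0.067     ]
round_carrier_grip 0.87 [204.9, 321.2] [0.52364014 0.3008791  0.045     ]
round_carrier_grip 0.85 [202.3, 142.6] [0.47579656 0.50264163 0.045     ]
round_carrier_grip 0.41 [323.0, 284.9] [0.35647628 0.30720742 0.045     ]
[128.40032222 322.17117931]
[203.50598152 321.80674811]
```

View pics/d.png

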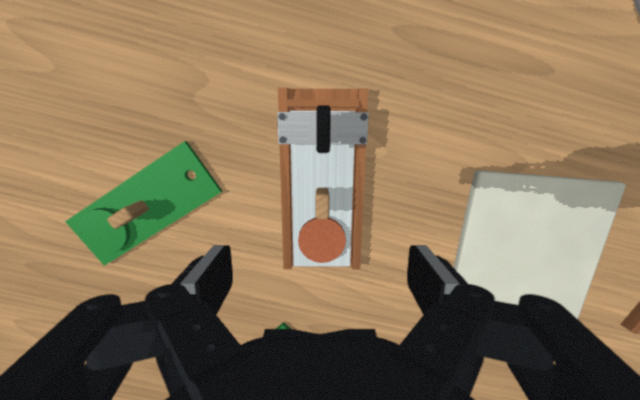

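Call:
{"name": "drive_tool", "arguments": {"series": [[-1, [3, 0.15, 3], 0], [-1, [2.85, 0.12, 3], 0], [-1, [0, 0, 3], 0], [-1, [0, 0, 1], 0], [-1, [0, 0, 0], 0], [-1, [0, 0, 0], 0]]}}

```text
clock: 4.25
eef_pos: [0.6085, 0.3221, 0.1581]
tcp_rot: [0.992, 0.124, 0.001, -0.0]
contact_force: [-0.1, 0.1, -0.5]
finger_gap: 1.004
```

```bash
python3 - <<'E'
from h import *
s,M=st(); i=r.camera_info("wrist"); im=r.snapshot("wrist")
cv2.imwrite("pics/e.png",cv2.cvtColor(im,cv2.COLOR_RGB2BGR))
for d in r.regions_of("wrist","round_knob_bar")[:2]:
    P=onplane("wrist",d["point"],.07,i); re=cv2.minAreaRect(cv2.findNonZero(d["pixels"].astype(np.uint8)));print(d["score"],d["point"],P,"tool xy err",(M.T@(P-s["eef_pos"]))[:2],re)
E
```

```text
t 4.25 pos [0.6085 0.3221 0.1581] tx [0.969 0.246 0.002] tz [ 0.002  0.001 -1.   ] F [-0.1  0.1 -0.5] gap 1.004
0.88 [217.3, 318.0] [0.60598372 0.32284895 0.07      ] tool xy err [-0.00245537 -0.00129837] ((321.4999694824219, 214.99996948242188), (18.999996185302734, 65.99998474121094), 0.0)
```

View pics/e.png

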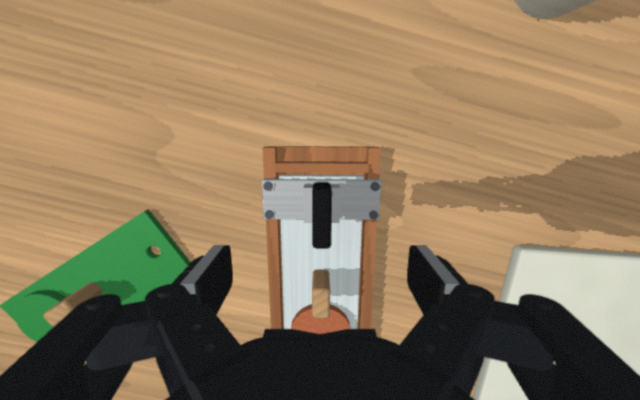

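The knob is centred between the pads at col 321 and in line with them. Now I'll descend and pinch it.

Call:
{"name": "drive_tool", "arguments": {"series": [[-1, [-0.1, 0, 2.8], 0], [-1, [0, 0, 2.5], 0], [-1, [0, 0, 2], 0], [-1, [0, 0, 1], 0], [-1, [0, 0, 0], 0], [1, [0, 0, 0], 0], [1, [0, 0, 0], 0], [1, [0, 0, 0], 0], [1, [0, 0, 0], 0], [1, [0, 0, 0], 0], [1, [0, 0, 0], 0], [1, [0, 0, 0], 0]]}}

```text
clock: 5.85
eef_pos: [0.6074, 0.3209, 0.0737]
tcp_rot: [0.992, 0.124, 0.0, 0.0]
contact_force: [-0.6, -3.1, 6.0]
finger_gap: 0.156
```

```bash
python3 -c "
from h import *
st()"
```

```text
t 5.85 pos [0.6074 0.3209 0.0737] tx [0.969 0.246 0.   ] tz [ 0.001 -0.001 -1.   ] F [-0.6 -3.1  6. ] gap 0.156
```

Call:
{"name": "drive_tool", "arguments": {"series": [[1, [0, 0, -0.4], 0], [1, [0, 0, -0.4], 0], [1, [0, 0, -0.4], 0], [1, [0, 0, -0.4], 0], [1, [0, 0, 0], 0], [1, [0, 0, 0], 0]]}}

```text
clock: 6.6
eef_pos: [0.6072, 0.3209, 0.089]
tcp_rot: [0.992, 0.124, -0.0, 0.0]
contact_force: [3.9, -2.7, -10.5]
finger_gap: 0.154
```

```bash
python3 -c "
from h import *
s,M=st(); print(s['wrist_torque'])"
```

```text
t 6.6 pos [0.6072 0.3209 0.089 ] tx [ 0.969  0.246 -0.   ] tz [-0.    -0.001 -1.   ] F [  3.9  -2.7 -10.5] gap 0.154
[-0.60222666 -1.09621541  0.01510762]
```

```bash
python3 -c "
from h import *
print(r.get_state()['q'])"
```

```text
[-0.34354099  0.72168269 -0.3589134   1.54769631  0.29533211  0.92674894
 -2.12135244]
```

Call:
{"name": "drive_tool", "arguments": {"series": [[1, [0, 0, 0], -0.1], [1, [0, 0, 0], -0.1], [1, [0, 0, 0], 0]]}}

```text
clock: 6.98
eef_pos: [0.6072, 0.3207, 0.0888]
tcp_rot: [0.975, 0.222, -0.0, 0.0]
contact_force: [4.8, -4.0, -9.4]
finger_gap: 0.155
```

```bash
python3 -c "
from h import *
s,M=st();print(s['q'],s['wrist_torque'])"
```

```text
t 6.97 pos [0.6072 0.3207 0.0888] tx [ 0.901  0.434 -0.001] tz [-0.    -0.001 -1.   ] F [ 4.8 -4.  -9.4] gap 0.155
[-0.31312106  0.73058776 -0.40973833  1.5445693   0.33668987  0.93782862
 -1.95261958] [-0.6530271  -0.9960576  -0.03215189]
```

Call:
{"name": "drive_tool", "arguments": {"series": [[1, [0, 0, 0], -0.14], [1, [0, 0, 0], -0.14], [1, [0, 0, 0], -0.14], [1, [0, 0, 0], -0.14], [1, [0, 0, 0], -0.14], [1, [0, 0, 0], -0.14], [1, [0, 0, 0], -0.11], [1, [0, 0, 0], 0], [1, [0, 0, 0], 0]]}}

```text
clock: 8.1
eef_pos: [0.6076, 0.3203, 0.0888]
tcp_rot: [0.766, 0.643, -0.001, 0.001]
contact_force: [4.4, -3.4, -10.0]
finger_gap: 0.156
```

```bash
python3 -c "
from h import *
s,M=st();print(s['q'],s['wrist_torque'])"
```

```text
t 8.1 pos [0.6076 0.3203 0.0888] tx [ 0.173  0.985 -0.002] tz [ 0.    -0.002 -1.   ] F [  4.4  -3.4 -10. ] gap 0.156
[-0.18253554  0.78442736 -0.64010427  1.53111916  0.52548097  1.00411497
 -1.14421422] [-0.79881872 -1.15547113  0.00133167]
```

Call:
{"name": "drive_tool", "arguments": {"series": [[1, [0, 0, 0.15], 0], [1, [0, 0, 0.15], 0], [1, [0, 0, 0], 0], [0.3, [0, 0, 0], 0], [-0.2, [0, 0, 0], 0], [-1, [0, 0, 0], 0], [-1, [0, 0, 0], 0], [-1, [0, 0, 0], 0], [-1, [0, 0, -3], 0], [-1, [0, 0, -4], 0], [-1, [0, 0, -4], 0], [-1, [0, 0, 0], 0]]}}

```text
clock: 9.6
eef_pos: [0.6082, 0.3232, 0.2002]
tcp_rot: [0.765, 0.644, 0.003, 0.0]
contact_force: [-0.6, -0.2, 0.3]
finger_gap: 0.998
```

```bash
python3 - <<'E'
from h import *
s,M=st()
a=r.snapshot("scene");b=r.snapshot("wrist")
a=cv2.resize(a[230:320,295:375],None,fx=5,fy=4.45,interpolation=cv2.INTER_CUBIC)
b=b[:, 120:520]
cv2.imwrite("pics/f.png",cv2.cvtColor(np.hstack([a,b]),cv2.COLOR_RGB2BGR) if a.shape[0]==b.shape[0] else cv2.cvtColor(np.hstack([cv2.resize(a,(400,400)),b]),cv2.COLOR_RGB2BGR))
E
```

```text
t 9.6 pos [0.6082 0.3232 0.2002] tx [0.171 0.985 0.004] tz [ 0.005  0.004 -1.   ] F [-0.6 -0.2  0.3] gap 0.998
```

View pics/f.png

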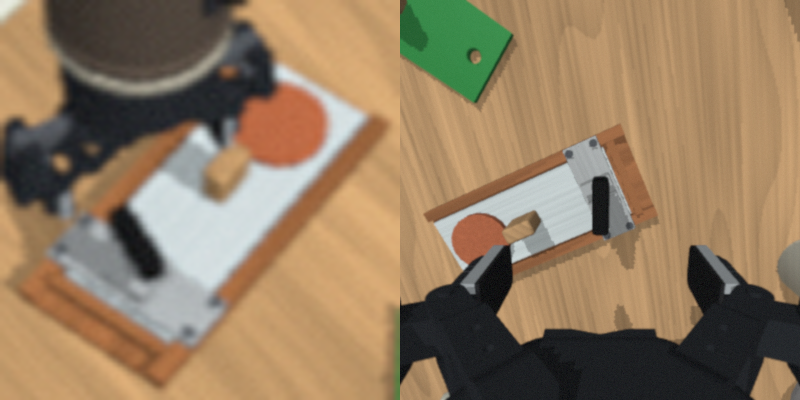

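The plunger stays up and turned: the bar lies across at about 66° to the slot. Next I'll turn back and go over the handle.

Call:
{"name": "drive_tool", "arguments": {"series": [[-1, [0, 0, 0], 0.145], [-1, [0, 0, 0], 0.145], [-1, [0, 0, 0], 0.145], [-1, [0, 0, 0], 0.145], [-1, [0, 0, 0], 0.145], [-1, [0, 0, 0], 0.145], [-1, [0, 0, 0], 0.145], [-1, [0, 0, 0], 0.145], [-0.3, [-4.3, 0.1, 1], 0], [-0.3, [-4.3, 0.05, 2], 0], [-0.3, [0, 0, 2], 0], [-0.3, [0, 0, 0], 0]]}}

```text
clock: 11.2
eef_pos: [0.5225, 0.2985, 0.1441]
tcp_rot: [0.993, 0.119, -0.002, 0.001]
contact_force: [0.0, -0.7, 0.5]
finger_gap: 0.65
```

```bash
python3 - <<'E'
from h import *
s,M=st(); i=r.camera_info("wrist"); im=r.snapshot("wrist")
cv2.imwrite("pics/g.png",cv2.cvtColor(im,cv2.COLOR_RGB2BGR))
for d in r.regions_of("wrist","round_carrier_grip")[:2]:
    P=onplane("wrist",d["point"],.045,i);print(d["score"],d["point"],P,"tool xy err",(M.T@(P-s["eef_pos"]))[:2])
E
```

```text
t 11.2 pos [0.5225 0.2985 0.1441] tx [ 0.972  0.237 -0.004] tz [-0.004 -0.003 -1.   ] F [ 0.  -0.7  0.5] gap 0.65
0.97 [198.7, 316.6] [0.53006342 0.30257991 0.045     ] tool xy err [ 0.00877219 -0.00236577]
0.93 [200.3, 71.8] [0.48487593 0.48380913 0.045     ] tool xy err [ 0.00773937 -0.18914038]
```

View pics/g.png

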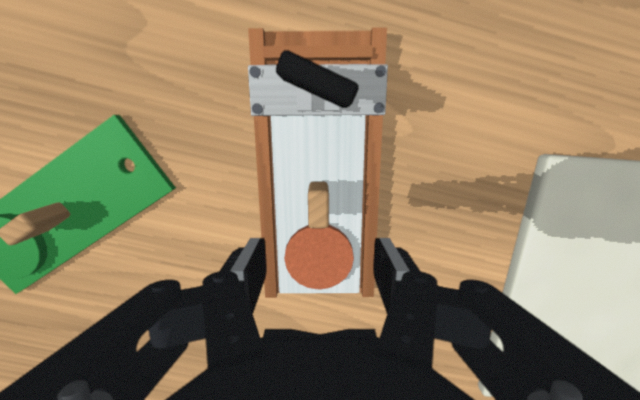

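Call:
{"name": "drive_tool", "arguments": {"series": [[-0.3, [0.4, -0.15, 3], 0.0], [-0.3, [0, 0, 3], 0], [-0.3, [0, 0, 2], 0], [-0.3, [0, 0, 1.5], 0], [-0.3, [0, 0, 0], 0], [1, [0, 0, 0], 0], [1, [0, 0, 0], 0], [1, [0, 0, 0], 0], [1, [0, 0, 0], 0], [1, [0, 0, 0], 0], [1, [0, 0, 0], 0]]}}

```text
clock: 12.68
eef_pos: [0.528, 0.3025, 0.0524]
tcp_rot: [0.993, 0.119, 0.001, -0.0]
contact_force: [0.4, -0.6, 6.2]
finger_gap: 0.174
```

```bash
python3 -c "
from h import *
s,M=st()"
```

```text
t 12.68 pos [0.528  0.3025 0.0524] tx [0.972 0.236 0.002] tz [ 0.002  0.001 -1.   ] F [ 0.4 -0.6  6.2] gap 0.174
```

Call:
{"name": "drive_tool", "arguments": {"series": [[1, [-0.3, 0, -0.1], -0.01], [1, [-0.5, 0, 0], 0], [1, [-0.6, 0, 0], 0], [1, [-0.6, 0, 0], 0], [1, [0, 0, 0], 0]]}}

```text
clock: 13.3
eef_pos: [0.5069, 0.2972, 0.0524]
tcp_rot: [0.992, 0.124, -0.001, 0.0]
contact_force: [-3.9, -1.2, 4.6]
finger_gap: 0.177
```

```bash
python3 -c "
from h import *
s,M=st()"
```

```text
t 13.3 pos [0.5069 0.2972 0.0524] tx [ 0.969  0.247 -0.001] tz [-0.001 -0.001 -1.   ] F [-3.9 -1.2  4.6] gap 0.177
```

Call:
{"name": "drive_tool", "arguments": {"series": [[1, [-0.6, 0, 0], 0], [1, [-0.6, 0, 0], 0], [1, [-0.6, 0, 0], 0], [1, [-0.6, 0, 0], 0], [1, [-0.6, 0, 0], 0], [1, [-0.6, 0, 0], 0], [1, [-0.6, 0, 0], 0], [1, [0, 0, 0], 0], [1, [0, 0, 0], 0]]}}

```text
clock: 14.42
eef_pos: [0.4663, 0.2868, 0.0524]
tcp_rot: [0.992, 0.124, -0.001, 0.0]
contact_force: [-3.2, -1.2, 7.3]
finger_gap: 0.177
```

```bash
python3 - <<'E'
from h import *
s,M=st()
a=r.snapshot("scene");b=r.snapshot("wrist")
a=cv2.resize(a[220:320,290:390],(400,400),interpolation=cv2.INTER_CUBIC)
cv2.imwrite("pics/i.png",cv2.cvtColor(np.hstack([a,b[:,120:520]]),cv2.COLOR_RGB2BGR))
E
```

```text
t 14.43 pos [0.4663 0.2868 0.0524] tx [ 0.969  0.247 -0.002] tz [-0.001 -0.001 -1.   ] F [-3.2 -1.2  7.3] gap 0.177
```

View pics/i.png

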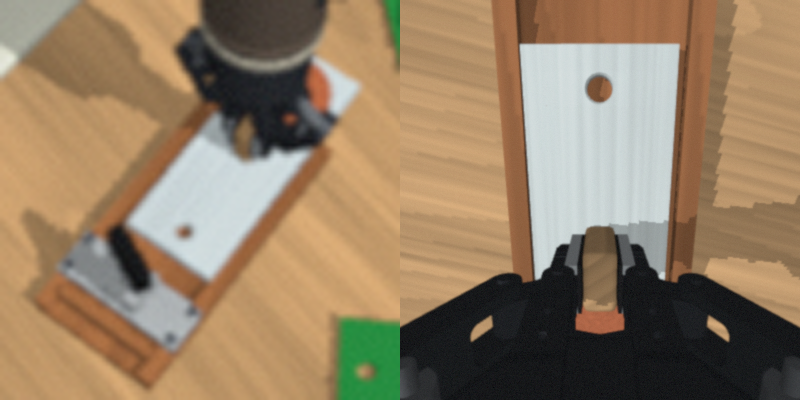

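The carrier is free: its far edge and pin hole are fully clear of the bridge, and the jig hasn't moved. I'll lift it and carry it over.

Call:
{"name": "drive_tool", "arguments": {"series": [[1, [0, 0, -1], 0], [1, [0, 0, -2], 0], [1, [0, 0, -2], 0], [1, [0, 0, -2], 0], [1, [0, 0, -2], 0], [1, [0, 0, 0], 0], [1, [-0.3, 1.5, 0], 0], [1, [-0.5, 3, 0], 0], [1, [-0.6, 3.5, 0], 0], [1, [-0.6, 3.5, 0], 0], [1, [-0.6, 3.5, 0], 0], [1, [-0.6, 3.5, 0], 0]]}}

```text
clock: 16.02
eef_pos: [0.4808, 0.0971, 0.1412]
tcp_rot: [0.992, 0.124, -0.001, 0.0]
contact_force: [-0.1, 0.1, -3.1]
finger_gap: 0.175
```

Call:
{"name": "drive_tool", "arguments": {"series": [[1, [-0.6, 3.5, 0], 0], [1, [-0.5, 3, 0], 0.03], [1, [-0.4, 2, 0], 0.03], [1, [0, 1, 0], 0.03], [1, [0, 0, 0], 0], [1, [0, 0, 0], 0]]}}

```text
clock: 16.77
eef_pos: [0.4894, 0.0052, 0.1423]
tcp_rot: [0.997, 0.08, 0.0, -0.0]
contact_force: [0.7, 1.3, -3.0]
finger_gap: 0.174
```

```bash
python3 - <<'E'
from h import *
s,M=st(); i=r.camera_info("wrist")
a=r.snapshot("scene");b=r.snapshot("wrist");
for c,im in(("scene",a),("wrist",b)):
    for d in r.regions_of(c,"slab")[:1]: print(c,d["score"],d["point"])
cv2.imwrite("pics/j.png",cv2.cvtColor(np.hstack([cv2.resize(a[120:280,210:370],(400,400)),b[:,120:520]]),cv2.COLOR_RGB2BGR))
E
```

```text
t 16.77 pos [0.4894 0.0052 0.1423] tx [0.987 0.16  0.   ] tz [ 0.     0.001 -1.   ] F [ 0.7  1.3 -3. ] gap 0.174
scene 0.76 [211.5, 290.0]
```

View pics/j.png

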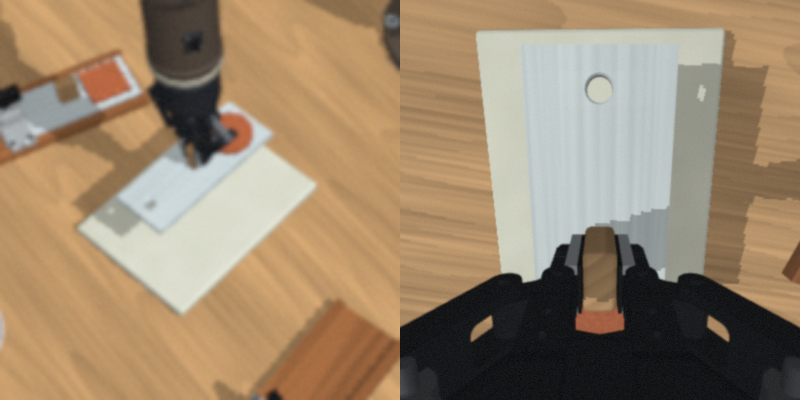

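Call:
{"name": "drive_tool", "arguments": {"series": [[1, [0, 0, 2], 0], [1, [0, 0, 2], 0], [1, [0, 0, 2], 0], [1, [0, 0, 1], 0], [1, [0, 0, 0], 0], [1, [0, 0, 0], 0]]}}

```text
clock: 17.73
eef_pos: [0.4899, 0.0041, 0.0729]
tcp_rot: [0.997, 0.079, 0.0, 0.0]
contact_force: [1.3, 0.3, -3.0]
finger_gap: 0.177
```

```bash
python3 - <<'E'
from h import *
s,M=st()
i=r.camera_info("wrist"); i=dict(i); i["t"]=i["t"].copy()
# camera info at the earlier pose: shift by the motion
d=np.array([.4894,.0052,.1423])-s["eef_pos"]; i["t"]=i["t"]-i["R"]@d
L=onplane("wrist",(31,198),.016,i);Rr=onplane("wrist",(29,443),.016,i);m=(L+Rr)/2
u=(L-Rr)[:2];u/=np.linalg.norm(u);n=np.array([u[1],-u[0]]);print(L,Rr,np.linalg.norm(L-Rr),"centre",m[:2]-.13*n, "yaw",np.degrees(np.arctan2(n[1],n[0])))
E
```

```text
t 17.73 pos [0.4899 0.0041 0.0729] tx [0.987 0.158 0.001] tz [ 0.001  0.    -1.   ] F [ 1.3  0.3 -3. ] gap 0.177
[0.60412831 0.11509129 0.016     ] [ 0.63405978 -0.06444295  0.016     ] 0.18201218678421868 centre [0.49086389 0.00394598] yaw 9.465146221565513
```

Call:
{"name": "drive_tool", "arguments": {"series": [[1, [-0.2, 0, 0.3], 0], [1, [0, 0, 0.3], 0], [1, [0, 0, 0.2], 0], [1, [0, 0, 0.15], 0], [1, [0, 0, 0.15], 0], [1, [0, 0, 0], 0], [1, [0, 0, 0], 0]]}}

```text
clock: 18.6
eef_pos: [0.4875, 0.0036, 0.0613]
tcp_rot: [0.997, 0.079, 0.0, 0.0]
contact_force: [0.1, -0.2, -2.7]
finger_gap: 0.173
```

Call:
{"name": "drive_tool", "arguments": {"series": [[1, [0, 0, 0.1], 0], [1, [0, 0, 0.1], 0], [1, [0, 0, 0], 0]]}}

```text
clock: 18.98
eef_pos: [0.4876, 0.0036, 0.0603]
tcp_rot: [0.997, 0.079, 0.0, 0.0]
contact_force: [-4.8, -0.2, 14.8]
finger_gap: 0.175
```

Call:
{"name": "drive_tool", "arguments": {"series": [[1, [0, 0, -0.1], 0], [1, [0, 0, 0], 0], [0.4, [0, 0, 0], 0], [0.1, [0, 0, 0], 0], [-0.3, [0, 0, 0], 0], [-0.3, [0, 0, 0], 0], [-0.3, [0, 0, 0], 0], [-0.3, [0, 0, -2], 0], [-0.3, [0, 0, -3], 0], [-0.3, [0, 0, -4], 0], [-0.3, [0, 0, -5], 0], [-0.3, [0, 0, -4], 0]]}}

```text
clock: 20.48
eef_pos: [0.4875, 0.0037, 0.2423]
tcp_rot: [0.997, 0.079, 0.001, 0.0]
contact_force: [0.3, -0.1, -0.0]
finger_gap: 0.649
```

Call:
{"name": "drive_tool", "arguments": {"series": [[-1, [-2, 4, 0], 0], [-1, [-2, 4, 0], 0], [-1, [-2, 4, 0], 0], [-1, [-2, 4, 0], 0], [-1, [-1, 4, 0], 0], [-1, [-1, 4, 0], 0], [-1, [0, 4, 0], 0], [-1, [0, 4, 0], 0], [-1, [0, 0, 0], 0], [-1, [0, 0, 0], 0]]}}

```text
clock: 21.72
eef_pos: [0.4392, -0.3274, 0.24]
tcp_rot: [0.997, 0.079, -0.0, -0.0]
contact_force: [0.1, 0.2, -0.7]
finger_gap: 1.001
```

```bash
python3 - <<'E'
from h import *
s,M=st()
a=r.snapshot("scene");b=r.snapshot("top");
for d in r.regions_of("top","round_carrier_grip"): print(d["score"],np.round(d["point"]),onplane("top",d["point"],.055))
cv2.imwrite("pics/k.png",cv2.cvtColor(np.hstack([cv2.resize(a[130:330,200:400],(400,400)),cv2.resize(b[80:230,220:370],(400,400))]),cv2.COLOR_RGB2BGR))
E
```

```text
t 21.73 pos [ 0.4392 -0.3274  0.24  ] tx [ 0.987  0.158 -0.   ] tz [-0.     0.001 -1.   ] F [ 0.1  0.2 -0.7] gap 1.001
0.91 [266. 241.] [0.22288227 0.32239416 0.055     ]
0.7 [190. 180.] [0.44569795 0.49912658 0.055     ]
0.65 [177. 350.] [0.4838939 0.0028426 0.055    ]
```

View pics/k.png

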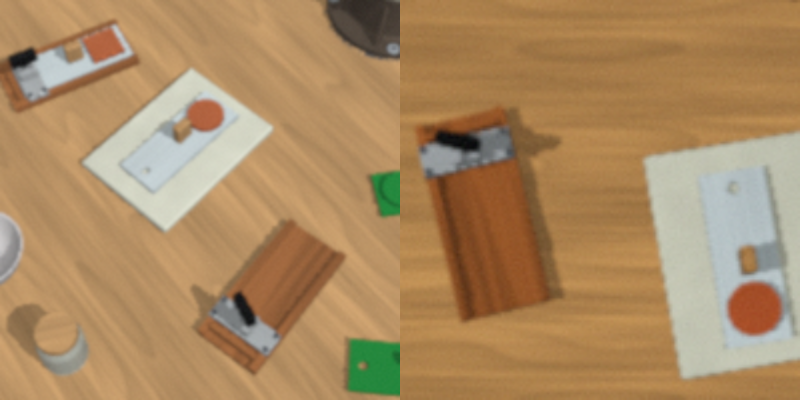

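The carrier lies flat and centred on the slab, the plunger is still turned and up, and the square-tile jig is as it was. I'm handing the job in.

```bash
python3 -c "
from cell import r
print(r.finish_job())"
```

```text
the job is handed in; nothing more can be done
None
```

The round-tile carrier is on the drying slab, and I handed the job in at about 22 s of the 58 s allowed.

- **Plunger:** I pulled the bar knob up about 15 mm and turned it about 66°, then let go. The last picture shows it still turned and up.
- **Carrier:** I slid it about 63 mm out from under the bridge, lifted it and set it on the slab. My readings showed about 15 N as it touched down, and I eased off before opening the gripper.
- **Final pictures:** The carrier lies flat, along the slab. The commanded placing and the last picture put its middle within about 5 mm of the slab's centre. My two estimates of that centre differed by about 4 mm.
- **Left alone:** The square-tile carrier and the green look-alikes were not touched. The gripper was open and clear of everything at hand-in.

No check failed. Twice, while pinching the knob and then the handle, I saw about 6 N of upward force. I didn't find the cause, but it is well below the limits.

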